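# Pull the filter cassette from the gearbox flushing unit

## Robot

A 6-joint arm with a two-finger parallel gripper is mounted at the origin on the work surface. World frame = base frame: x ahead of the robot, y to its left, z up, the work surface at z = 0. Lengths are in m, angles in rad, forces in N, time in s.
With the tool pointing down it reaches from about 0.375 to 0.9 m from the base axis. Payload 3.1 kg.
Tool frame: the origin (TCP) lies at the very end of the fingers, on their centre line; the grasp point (between the pads) lies 19 mm behind it; y points along the fingers, x is the direction in which the jaws open and shut, and the axes are right-handed (so a half turn about y gives the same grasp; the last joint's range is limited). The gripper opens to 87 mm and grips with 3 to 60 N. Pads are 19 mm wide; open, the fingers measure 117 mm over their backs; the gripper's body (75 mm by 190 mm) begins 51 mm behind the grasp point.
Start: joints at [-0.178, 0.527, 1.433, -0, 1.181, -0.178], TCP at [0.625, 0, 0.19] pointing down, gripper open.
Joint ranges: [-3.08, 3.08], [-0.75, 2.2], [0.22, 2.44], [-1.43, 4.57], [0, 2.65], [-2.85, 2.85]. Speed limits (rad/s): [2.79, 2.79, 3.14, 3.14, 3.14, 3.14].

## Interface

Orientations are given as a unit quaternion [x, y, z, w].
In Python, from rig import robot gives the robot as it stands.
- The arm moves only by the shell command python3 -m creep 'ROWS' [FORCE]. ROWS is JSON, a list of rows, each a list of 3 entries, a list of its own where there are three numbers: the shift along the tool's x, y, z in mm, then the turn about the tool's y in rad, then the opening, from 0 (shut) to 1 (fully open). A call has 1 to 8 rows; each row shifts and turns the commanded pose from where the row before left it, along the tool's axes as they then stand; what a row does not reach is not made up. A row lasts 1/10 s, in which the tool goes at most 50 mm and 8.59 degrees, less where a joint would pass 70% of its speed; a pose out of reach is approached as far as the arm can. A call with a gripper value outside its range is refused whole. The fingers move at their own pace and stop on an object; FORCE is the grip in N (left out, the last holds). Time passes only in rows, so rows that do not move let the fingers close. It gives the time, the measured TCP pose, the force and the opening at its end, in the units of the state.
- robot.get_obs(): the state, without advancing time (a new reading comes with each control period).
- robot.camera(name): name is "scene" or "side" or "wrist"; returns a dict with "pixels" (384x512x3 uint8, red, green, blue), "fx", "fy", "cx", "cy" (pixels), "position" and "rotation" of the camera in the world. Camera axes: x right, y up, looking along -z (the intrinsics and any distortion apply to the point x, -y, -z); pixel columns grow to the right and rows downward; lengths in m; the calibration is good to about 2 mm. The wrist camera is an equidistant fisheye: a pixel r from the principal point sees the ray r / f radians off the axis. A picture is of the moment at which its call begins. There is no depth.
- robot.hand_in(): hands the job in, once; it reports no verdict.
The state is a dict: "time": time; "q": joint angles; "joint_velocities": joint speeds; "joint_torque": joint torques, N m; "position": TCP position; "tool_rot": TCP orientation; "ft_force": force on the tool from outside, world axes, zero at the start; "moment": the same for the moment, N m; "grip_width": finger opening in m.
Only numpy, scipy, OpenCV 4.12 (cv2) and the standard library are available. Lean on these libraries where they do the work, as an engineer would, in place of code of your own. Each camera call takes 0.05 s, during which the arm holds its last target.

## Task

Push the flushing unit's yellow-knobbed lever all the way over, away from the robot, to shut the pump off. Then squeeze both orange side catches of the blue filter cassette together, keep them squeezed, lift the cassette straight out of its socket and carry it over the middle of the steel drip tray. Finish while still holding it there, upright and still, about 10 cm above the tray with nothing else touching it; do not disturb the tray, the gear, the bearing or the wrench.

Things in the scene. Friction and masses are not known exactly. Their poses are not given: they have to be found in the camera images.
- unit: Flushing unit, fixed to the bench: green base plate 160 (x) x 250 (y) x 20 mm; origin at the centre of its underside, at bench height; its x axis points away from the robot (turned by up to 0.35 rad). Cassette socket at x 0, y +60 mm; lever block (70 x 50 mm, top 45 mm above the bench) at x 0, y -80 mm; grey motor along y at x +58 mm, y -40 to +70 mm, top 58 mm above the bench.
- socket_mouth (a point): Centre of the mouth of the fixed aluminium socket that the cassette sits in; its rim is here, 64 mm above the bench. Outside 79 (x) x 84 (y) mm, opening 63 x 53 mm, 44 mm deep; axes as the unit's.
- lever (a joint): Pump lever angle, rad, about a pivot 42 mm above the bench at unit x 0, y -80 mm; it swings in the unit's x-z plane. 0 = leaning 0.5 rad from upright towards the robot (unit -x), pump on; 1.0 = leaning 0.5 rad away (unit +x), fully off, at its stop. It stays where left and moves with about 1 N at the knob.
- lever_tip (a point): Centre of the lever's yellow ball knob (26 mm diameter), 80 mm from the pivot on a 10 mm steel rod.
- cassette_center (a point): Centre of the blue filter cassette, half-way up; 94 mm tall, 0.25 to 0.55 kg; axes as the unit's while seated (z up, y through the two catches). Lower part 60 (x) x 50 (y) x 46 mm, in the socket with 1.5 mm play all round; this centre is then 67 mm above the bench. Above it a neck 50 (x) x 28 (y) mm, with a catch paddle on each y side. Once unlocked it lifts straight up, free after 44 mm.
- catch_left_pad (a point): Middle of the outer face of the orange catch paddle on the cassette's +y side, 25 mm above the cassette's centre. Paddle 28 mm wide (x), from 3 to 43 mm above that centre; 56 mm over both paddles at rest, 41 mm with both fully squeezed.
- catch_right_pad (a point): The same on the -y side.
- catch_left (a joint): How far the +y catch is pressed in, m: 0 at rest, 0.0075 against its stop. The spring takes about 4 N to start, 9 N fully in. A lug on it, under the socket's lip, locks the cassette until the catch is pressed in 6 mm or more. Both catches must be in to lift.
- catch_right (a joint): The same for the -y catch.
- tray_in (a point): Centre of the drip tray's inner floor (3 mm above the bench). Open steel tray 170 (x) x 210 (y) mm, rim 30 mm above the bench, loose, 0.9 kg.
- gear: Loose steel gear lying flat, 86 mm over its teeth, 38 mm high; origin at the centre of its underside. Bystander.
- bearing: Loose steel bearing ring lying flat, 72 mm diameter, 18 mm high; origin at the centre of its underside. Bystander.
- wrench: Loose steel wrench lying flat, 180 mm long along its own x, 38 mm wide, 8 mm high; origin at the centre of its underside. Bystander.
Not all that is in view belongs to the job. What is shaped like the part that bears cassette_center but black is not meant.

How it is judged:
By the outcome, as a careful person would: the job done as asked, in the order asked, and still so for the second after the job is handed in, while the arm keeps its last pose, push and grip.
It also fails if it takes over 48 s, if anything falls off the work surface, if the arm or the gripper's body presses on something with over 40 N, if the wrist force passes 120 N, or if a joint passes its speed limit or range.

## Working session

There is one attempt and no reset: what is moved stays moved. The work goes in short steps, Python scripts to look and compute and a shell command to move; the robot and the scene stay as the last step left them, time stands still between calls to the robot, and variables do not carry over. Pictures are saved under pics/ and viewed, and the job is handed in when it is done.

```bash
ls; mkdir -p pics; cat > h.py <<'E'
import numpy as np, cv2, pickle
from rig import robot
def snap(cam,fn):
    c=robot.camera(cam); cv2.imwrite('pics/'+fn+'.png',c['pixels'][:,:,::-1]); pickle.dump(c,open('pics/'+fn+'.pkl','wb')); return c
def ray(c,u,v,fish=False):
    x=(u-c['cx'])/c['fx']; y=(v-c['cy'])/c['fy']
    if fish:
        r=np.hypot(x,y); s=np.sin(r)/r if r>1e-9 else 1; d=np.array([x*s,-y*s,-np.cos(r)])
    else: d=np.array([x,-y,-1.])
    R=np.array(c['rotation']); d=R@d
    return np.array(c['position']),d/np.linalg.norm(d)
def proj(c,p,fish=False):
    R=np.array(c['rotation']); q=R.T@(np.array(p)-c['position']); x,y,z=q[0],-q[1],-q[2]
    if fish:
        r=np.hypot(x,y); t=np.arctan2(r,z); k=t/max(r,1e-9); return c['cx']+c['fx']*x*k,c['cy']+c['fy']*y*k
    return c['cx']+c['fx']*x/z,c['cy']+c['fy']*y/z
def onz(c,u,v,z,fish=False):
    o,d=ray(c,u,v,fish); return o+d*(z-o[2])/d[2]
def tri(l):
    A=np.zeros((3,3));b=np.zeros(3)
    for c,u,v,f in l:
        o,d=ray(c,u,v,f);P=np.eye(3)-np.outer(d,d);A+=P;b+=P@o
    p=np.linalg.solve(A,b); return p,[np.linalg.norm((np.eye(3)-np.outer(d,d))@(p-o)) for o,d in [ray(c,u,v,f) for c,u,v,f in l]]
def ld(fn): return pickle.load(open('pics/'+fn+'.pkl','rb'))
E
python3 - <<'E'
from h import *
for n in ['scene','side','wrist']:
    c=snap(n,n+'0'); print(n,{k:np.round(v,4).tolist() for k,v in c.items() if k!='pixels'}, [k for k in c])
o=robot.get_obs(); print({k:np.round(v,4).tolist() for k,v in o.items()})
E
```

```text
pics
scene {'fx': 445.066, 'fy': 445.066, 'cx': 251.9025, 'cy': 184.9925, 'position': [1.2119, 0.1445, 0.9551], 'rotation': [0.2102, 0.246, 0.7333, 0.5979]} ['pixels', 'fx', 'fy', 'cx', 'cy', 'position', 'rotation']
side {'fx': 366.0232, 'fy': 366.0232, 'cx': 255.2805, 'cy': 187.8431, 'position': [0.5518, -0.6895, 0.5957], 'rotation': [0.4621, -0.0033, -0.0185, 0.8866]} ['pixels', 'fx', 'fy', 'cx', 'cy', 'position', 'rotation']
wrist {'fx': 297.3186, 'fy': 297.3186, 'cx': 255.07, 'cy': 194.7168, 'position': [0.6249, 0.0738, 0.3825], 'rotation': [-0.1381, 0.0004, 0.0002, 0.9904]} ['pixels', 'fx', 'fy', 'cx', 'cy', 'position', 'rotation']
{'time': 0.15, 'q': [-0.1785, 0.5282, 1.4336, 0.0, 1.1814, -0.1785], 'joint_velocities': [-0.0013, -0.0029, -0.0047, 0.0015, -0.0008, -0.0009], 'joint_torque': [0.0009, -44.0429, -17.6842, 0.0634, 0.0553, -0.0001], 'position': [0.6244, 0.0001, 0.1894], 'tool_rot': [-0.707, 0.0006, 0.0005, 0.7072], 'ft_force': [0.1265, -0.5313, 0.2439], 'moment': [-0.008, -0.0082, 0.0591], 'grip_width': 0.0873}
```

```bash
sed -i "s/R=np.array(c\['rotation'\])/R=Rot.from_quat(c['rotation']).as_matrix()/; s/^import numpy as np, cv2, pickle/import numpy as np, cv2, pickle\nfrom scipy.spatial.transform import Rotation as Rot/" h.py; grep -n Rot h.py
```

```text
2:from scipy.spatial.transform import Rotation as Rot
11:    R=Rot.from_quat(c['rotation']).as_matrix(); d=R@d
14:    R=Rot.from_quat(c['rotation']).as_matrix(); q=R.T@(np.array(p)-c['position']); x,y,z=q[0],-q[1],-q[2]
```

View pics/scene0.png

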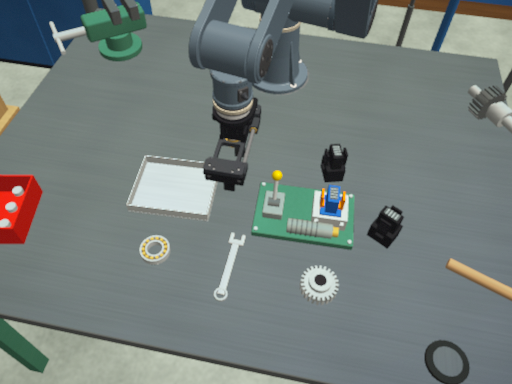

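View pics/side0.png

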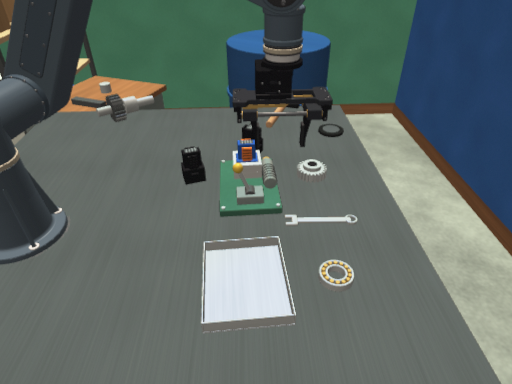

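View pics/wrist0.png

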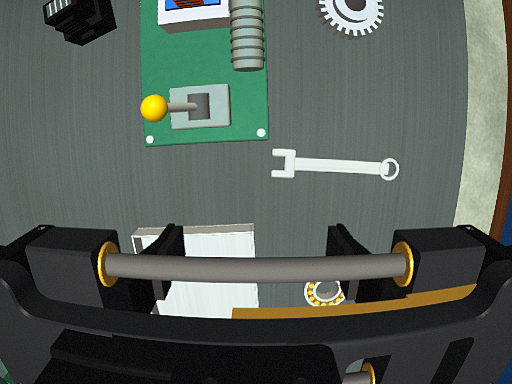

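Candidates for the cassette: the blue one with orange catches at scene (332,201), a black one at (335,162) and a black one at (387,225). I choose the blue one in the aluminium socket. The lever is the yellow knob at (277,175). Close crops next.

```bash
python3 - <<'E'
import cv2
a=cv2.imread('pics/scene0.png')[160:256,240:368]; cv2.imwrite('pics/c1.png',cv2.resize(a,None,fx=6,fy=6,interpolation=cv2.INTER_CUBIC))
a=cv2.imread('pics/side0.png')[130:220,205:295]; cv2.imwrite('pics/c2.png',cv2.resize(a,None,fx=6,fy=6,interpolation=cv2.INTER_CUBIC))
E
```

```text
(no output)
```

View pics/c1.png

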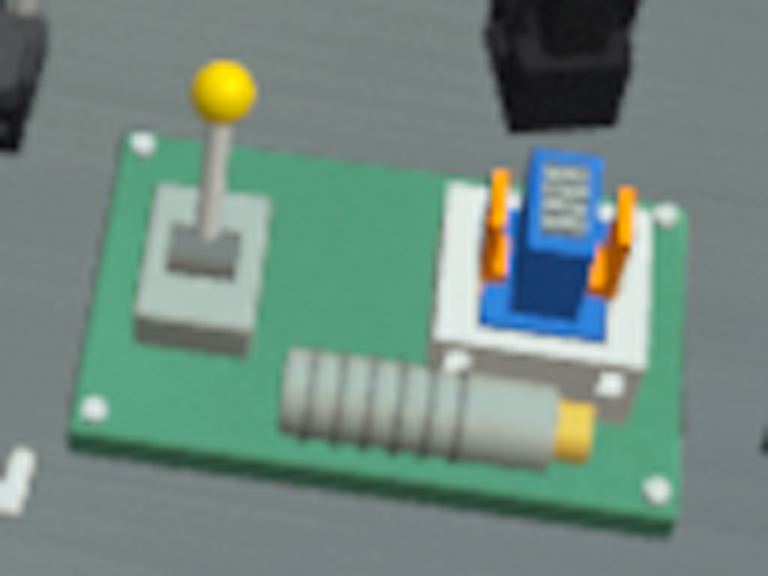

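View pics/c2.png

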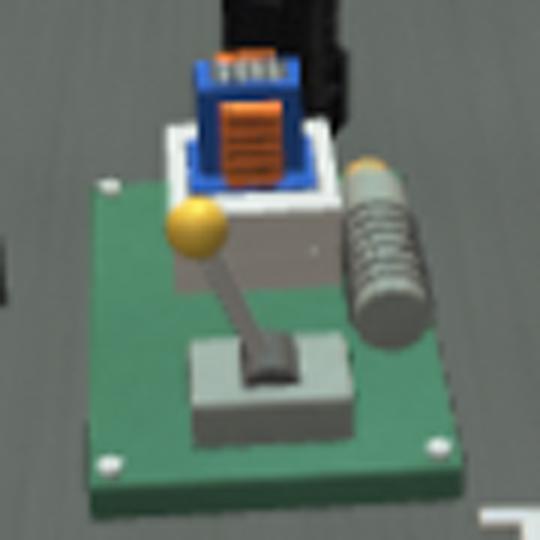

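```bash
python3 - <<'E'
from h import *
s=ld('scene0');d=ld('side0');w=ld('wrist0')
S=lambda x,y:(s,240+(x+.5)/6-.5,160+(y+.5)/6-.5,False)
D=lambda x,y:(d,205+(x+.5)/6-.5,130+(y+.5)/6-.5,False)
W=lambda u,v:(w,u,v,True)
def P(n,*l):
    p,r=tri(l);print(n,np.round(p*1000,1),np.round(np.array(r)*1000,1))
P('knob',S(224,92),D(197,227),W(153.5,108)); P('knobSD',S(224,92),D(197,227))
P('scrNearL',S(666,214),D(109,186))
P('scrNearR',S(143,143),D(110,464),W(150,140))
P('scrFarR',S(94,408),D(438,446),W(261,132.5))
P('rim NR',S(447,183),D(172,210))
P('rim FR',S(435,342),D(340,210))
P('cas top NR',S(530,148),D(197,90))
P('cas top FR',S(527,245),D(299,90))
for n,a in [('NL',(666,214)),('NR',(143,143)),('FR',(94,408)),('FL',(657,490))]:
    print(n,np.round(onz(*S(*a)[:3],.022)*1000,1))
E
```

```text
knob [531.2  81.5 118.9] [0.6 1.5 1.4]
knobSD [530.5  82.2 118.6] [0.8 0.8]
scrNearL [481.7 274.6  25.4] [1.2 1.2]
scrNearR [491.6  44.2  25.7] [0.6 2.  1.9]
scrFarR [630.7  50.   25.7] [0.9 1.9 1.1]
rim NR [517.4 178.   68.3] [1.8 1.8]
rim FR [594.8 182.4  63.4] [1.5 1.5]
cas top NR [530.2 206.6 115.2] [1.3 1.3]
cas top FR [576.8 210.  112.4] [0.8 0.8]
NL [480.4 274.6  22. ]
NR [489.1  44.4  22. ]
FR [629.4  49.7  22. ]
FL [621.  279.8  22. ]
```

The scene crop shows the blue cassette with orange paddles (500,225) and (615,245) in the white-rimmed socket, which confirms the choice. The knob is at (224,92).

Measured values:
- The unit's yaw is about 0.041 rad and its centre is about (555,162).
- The socket is about (552.5,222).
- The knob is at (531,81.5), with the lever already at about 0.15 rad.

I'll close the gripper, align it with the unit and go in front of the knob.

```bash
python3 -m creep '[[[0,0,0],-0.041,0],[[-23,0,14],0,0],[[-23,0,14],0,0],[[-23,0,14],0,0],[[-23,0,14],0,0],[[-22,0,14],0,0],[[-22,0,14],0,0],[[0,0,0],0,0]]' 20; python3 - <<'E'
from h import *
s=ld('scene0');d=ld('side0')
a=cv2.imread('pics/scene0.png')[145:230,120:230]; cv2.imwrite('pics/c3.png',cv2.resize(a,None,fx=6,fy=6,interpolation=cv2.INTER_CUBIC))
a=cv2.imread('pics/side0.png')[230:335,190:300]; cv2.imwrite('pics/c4.png',cv2.resize(a,None,fx=5,fy=5,interpolation=cv2.INTER_CUBIC))
E
```

```text
time: 0.95
position: [0.4814, 0.08, 0.1897]
tool_rot: [-0.707, -0.013, 0.017, 0.707]
ft_force: [0.1, 0.9, -0.4]
grip_width: 0.0312
```

View pics/c3.png

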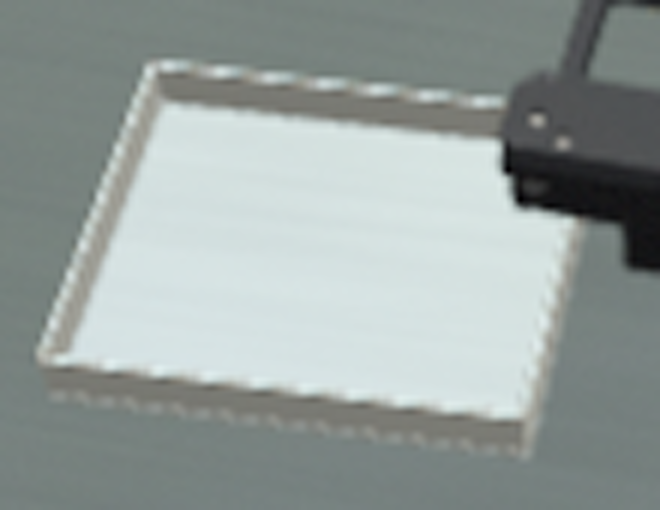

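View pics/c4.png

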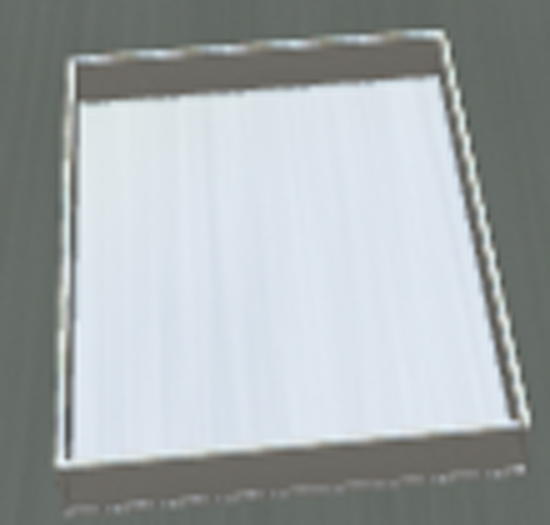

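```bash
python3 - <<'E'
from h import *
s=ld('scene0');d=ld('side0')
S=lambda x,y:(s,120+(x+.5)/6-.5,145+(y+.5)/6-.5,False)
D=lambda x,y:(d,190+(x+.5)/5-.5,230+(y+.5)/5-.5,False)
def P(n,*l):
    p,r=tri(l);print(n,np.round(p*1000,1),np.round(np.array(r)*1000,1));return p
a=P('N-',S(155,65),D(62,466));b=P('F-',S(40,358),D(528,424));c=P('F+',S(527,418),D(442,35))
print((a+c)/2)
print(np.round([onz(*D(*q)[:3],.03) for q in [(72,58),(442,35),(528,424),(62,466)]],4), np.mean([onz(*D(*q)[:3],.03) for q in [(72,58),(442,35),(528,424),(62,466)]],0))
c=snap('wrist','w1')
E
```

```text
N- [ 465.4 -291.6   29. ] [0.3 0.3]
F- [ 632.5 -282.4   29.9] [0.6 0.6]
F+ [619.3 -74.3  28.5] [0.2 0.2]
[ 0.54234659 -0.18295632  0.02879458]
[[ 0.4524 -0.0827  0.03  ]
 [ 0.6189 -0.0756  0.03  ]
 [ 0.632  -0.2821  0.03  ]
 [ 0.4653 -0.2921  0.03  ]] [ 0.54216826 -0.18313644  0.03      ]
```

```bash
python3 -m creep '[[[0,15,0],0,0],[[0,15,0],0,0],[[0,15,0],0,0],[[0,15,0],0,0],[[0,15,0],0,0],[[0,13,0],0,0],[[0,0,0],0,0]]'; python3 -c "
from h import *
snap('side','s1');snap('scene','sc1')
a=cv2.imread('pics/s1.png')[90:230,150:320]; cv2.imwrite('pics/c5.png',cv2.resize(a,None,fx=4,fy=4,interpolation=cv2.INTER_CUBIC))
print(robot.get_obs()['grip_width'])"
```

```text
time: 1.7
position: [0.4858, 0.0778, 0.1006]
tool_rot: [-0.707, -0.013, 0.015, 0.707]
ft_force: [0.0, 0.1, 0.4]
grip_width: 0.0003
0.0006114223737179933
```

View pics/c5.png

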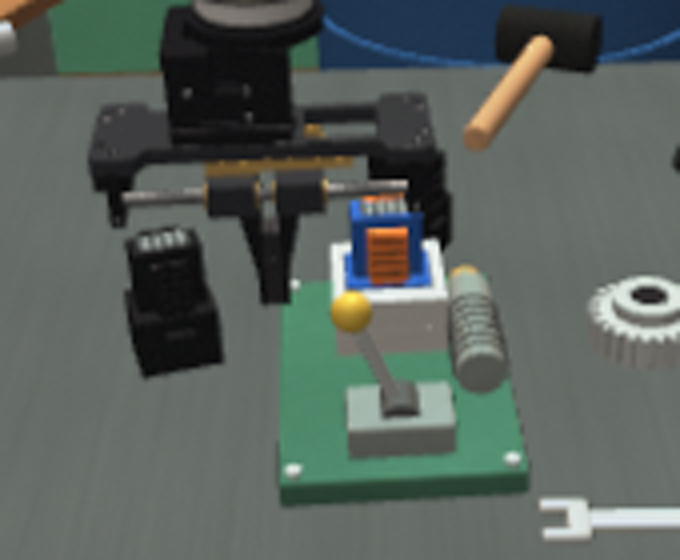

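The tray centre is at (542,-183). The closed fingers are in front of the knob at crop (275,290), so I push along the unit's x axis.

```bash
python3 -m creep '[[[10,0,0],0,0],[[10,0,0],0,0],[[10,0,0],0,0],[[10,0,0],0,0],[[10,0,0],0,0],[[10,0,0],0,0],[[10,0,0],0,0],[[8,0,0],0,0]]'; python3 -m creep '[[[4,0,0],0,0],[[4,0,0],0,0]]'; python3 -c "
from h import *
snap('side','s2')
a=cv2.imread('pics/s2.png')[90:230,150:320]; cv2.imwrite('pics/c6.png',cv2.resize(a,None,fx=4,fy=4,interpolation=cv2.INTER_CUBIC))"
```

```text
time: 2.6
position: [0.5647, 0.0816, 0.1021]
tool_rot: [0.707, 0.015, -0.014, -0.707]
ft_force: [-0.2, 0.6, -0.2]
grip_width: 0.0004
time: 2.8
position: [0.5716, 0.0819, 0.102]
tool_rot: [-0.707, -0.014, 0.015, 0.707]
ft_force: [-0.1, 1.0, -0.7]
grip_width: 0.0006
```

View pics/c6.png

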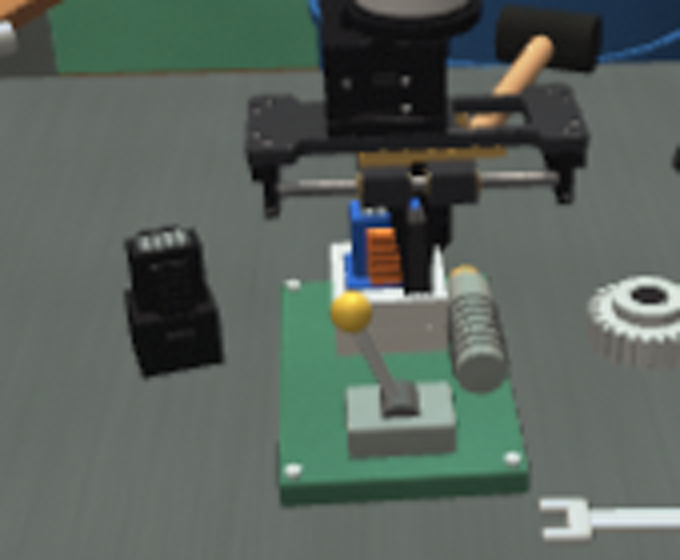

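```bash
python3 - <<'E'
from h import *
o=robot.get_obs();print(o['position'],o['tool_rot'],o['time'])
d=ld('s2');p=o['position']
u=np.array(proj(d,p));print(u,(u-[150,90])*4)
u=np.array(proj(d,[.5312,.0815,.1189]));print(u,(u-[150,90])*4)
w=snap('wrist','w2');snap('scene','sc2');print(proj(w,p,True),w['position'],proj(ld('sc2'),p))
E
```

```text
[0.572453   0.08189344 0.10210206] [ 0.70697102  0.01471233 -0.01425888 -0.70694569] 2.85
[254.70814852 172.85230435] [418.83259409 331.40921742]
[237.94562382 167.68633105] [351.78249526 310.74532419]
(np.float64(254.48179055213055), np.float64(220.5359151288056)) [0.56950194 0.1555521  0.29534971] (np.float64(273.6860396210683), np.float64(192.24009315573943))
```

View pics/w2.png

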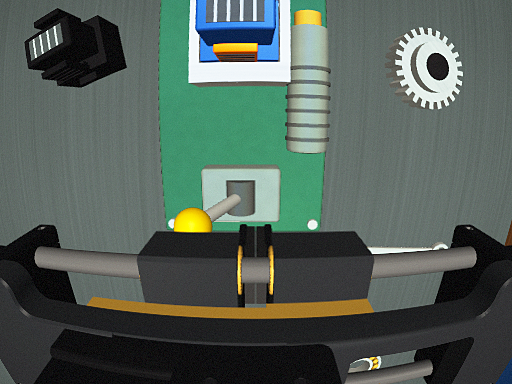

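View pics/sc2.png

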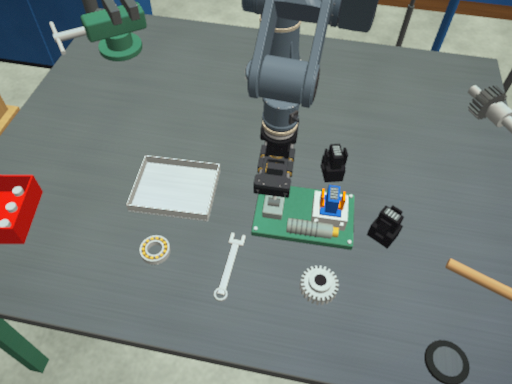

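```bash
python3 - <<'E'
from h import *
for fn,a in [('s2',(415,290)),('s1',(275,300))]:
    d=ld(fn);u,v=a[0]/4+150,a[1]/4+90
    o,r=ray(d,u,v)
    for y in (.062,.072,.08,.1,.12): print(fn,y,np.round(o+r*(y-o[1])/r[1],4))
a=cv2.imread('pics/s2.png')[130:200,215:305]; cv2.imwrite('pics/c7.png',cv2.resize(a,None,fx=8,fy=8,interpolation=cv2.INTER_CUBIC))
a=cv2.imread('pics/w2.png')[180:310,190:330]; cv2.imwrite('pics/c8.png',cv2.resize(a,None,fx=5,fy=5,interpolation=cv2.INTER_CUBIC))
E
```

```text
s2 0.062 [0.57   0.062  0.1442]
s2 0.072 [0.5702 0.072  0.1382]
s2 0.08 [0.5704 0.08   0.1334]
s2 0.1 [0.5709 0.1    0.1214]
s2 0.12 [0.5714 0.12   0.1094]
s1 0.062 [0.4862 0.062  0.14  ]
s1 0.072 [0.4853 0.072  0.134 ]
s1 0.08 [0.4846 0.08   0.1291]
s1 0.1 [0.4829 0.1    0.117 ]
s1 0.12 [0.4811 0.12   0.1049]
```

View pics/c7.png

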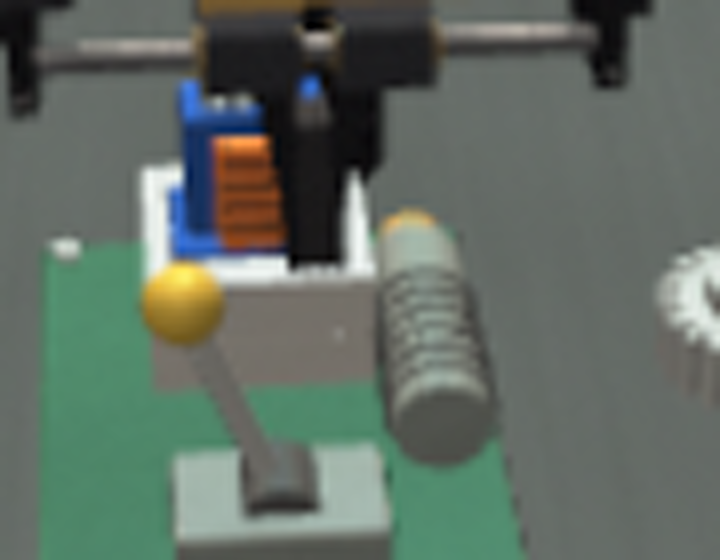

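View pics/c8.png

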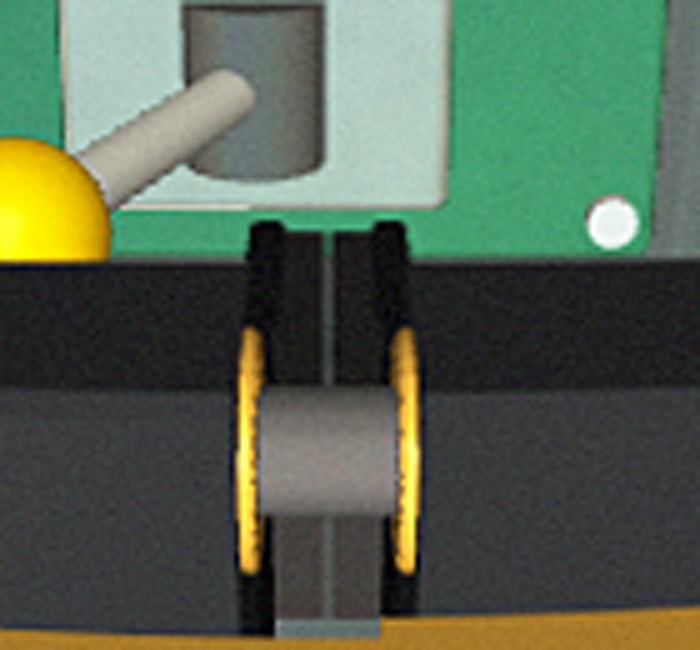

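```bash
python3 - <<'E'
from h import *
w=ld('w2');o,r=ray(w,256,224.4,True)
for z in (.1,.115,.13,.145): print(np.round(o+r*(z-o[2])/r[2],4))
d=ld('side0'); print('side0 tcp',proj(d,[.6244,0,.1894]), [proj(d,[.6244+s*.05,-.0,.1894]) for s in (-1,1)])
for fn in ['s1','w1']:pass
a=cv2.imread('pics/side0.png')[80:170,215:345]; cv2.imwrite('pics/c9.png',cv2.resize(a,None,fx=6,fy=6,interpolation=cv2.INTER_CUBIC))
E
```

```text
[0.5737 0.0782 0.1   ]
[0.5734 0.0842 0.115 ]
[0.573  0.0901 0.13  ]
[0.5727 0.096  0.145 ]
side0 tcp (np.float64(279.28884870991965), np.float64(158.66701545547443)) [(np.float64(256.4103771530238), np.float64(159.30572752511705)), (np.float64(302.1018921657076), np.float64(158.0301299815363))]
```

View pics/c9.png

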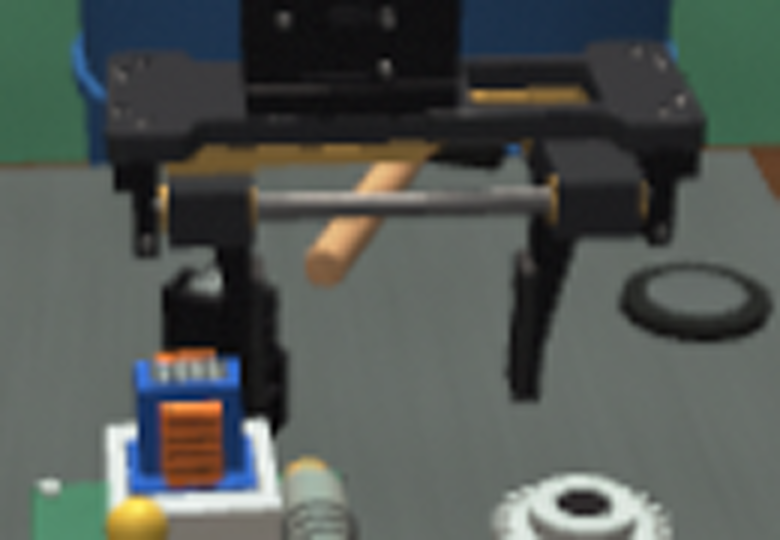

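The lever did not move. In the side crop the fingertips are at (253.7,162.5), but the reported TCP projects to (254.7,172.9). The wrist view agrees with the side view: the real finger end is about 34 mm above the reported TCP, with x and y fine. The fingers passed just over the knob. I'll back off and go in lower, taking heights from the images.

```bash
python3 -m creep '[[[0,-12,0],0,0],[[-20,0,0],0,0],[[-22,0,0],0,0],[[-22,0,0],0,0],[[-22,0,0],0,0],[[0,15,0],0,0],[[0,15,0],0,0],[[0,15,0],0,0]]'; python3 -m creep '[[[0,2,0],0,0],[[0,0,0],0,0]]'; python3 -c "
from h import *
d=snap('side','s3');w=snap('wrist','w3');p=robot.get_obs()['position']
for dz in (0,.034): print(p, proj(d,p+np.array([0,0,dz])), proj(w,p+np.array([0,0.0095,dz]),True))
a=cv2.imread('pics/s3.png')[120:210,190:290]; cv2.imwrite('pics/c10.png',cv2.resize(a,None,fx=6,fy=6,interpolation=cv2.INTER_CUBIC))"
```

```text
time: 3.75
position: [0.486, 0.0784, 0.07]
tool_rot: [0.707, 0.015, -0.014, -0.707]
ft_force: [0.5, 0.5, -0.3]
grip_width: 0.0001
time: 3.95
position: [0.4856, 0.0784, 0.0676]
tool_rot: [-0.707, -0.014, 0.015, 0.707]
ft_force: [-0.8, -0.6, -0.3]
grip_width: 0.0007
[0.48625266 0.07836198 0.06800367] (np.float64(221.0113674960335), np.float64(185.89133441676805)) (np.float64(255.38366997010837), np.float64(207.6833193577868))
[0.48625266 0.07836198 0.06800367] (np.float64(220.12485575115002), np.float64(174.64652703592876)) (np.float64(255.55419397386416), np.float64(226.29913457871373))
```

View pics/c10.png

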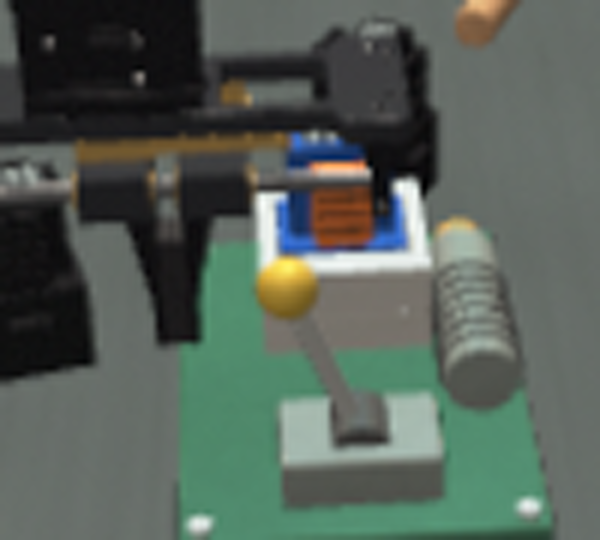

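View pics/w3.png

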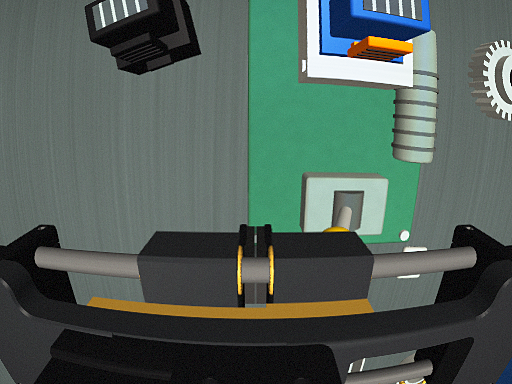

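Fingertips are now at side (220,177), about knob height. Pushing.

```bash
python3 -m creep '[[[10,0,0],0,0],[[10,0,0],0,0],[[10,0,0],0,0],[[10,0,0],0,0],[[10,0,0],0,0],[[10,0,0],0,0],[[10,0,0],0,0],[[5,0,0],0,0]]'; python3 -m creep '[[[4,0,0],0,0],[[4,0,0],0,0]]'; python3 -c "
from h import *
snap('side','s4')
a=cv2.imread('pics/s4.png')[120:210,190:290]; cv2.imwrite('pics/c11.png',cv2.resize(a,None,fx=6,fy=6,interpolation=cv2.INTER_CUBIC))"
```

```text
time: 4.85
position: [0.562, 0.0814, 0.067]
tool_rot: [0.707, 0.015, -0.014, -0.707]
ft_force: [-1.0, -0.9, -0.2]
grip_width: 0.0004
time: 5.05
position: [0.5683, 0.0818, 0.0668]
tool_rot: [-0.707, -0.014, 0.015, 0.707]
ft_force: [-1.2, 0.6, -1.2]
grip_width: 0.0008
```

View pics/c11.png

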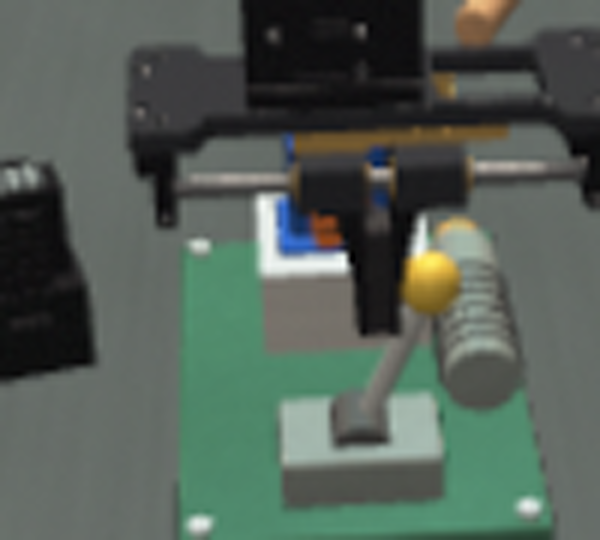

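The lever has swung past vertical, with the knob at crop (430,282). I continue to the stop, watching the force.

```bash
for i in 1; do :; done; python3 -m creep '[[[3,0,0],0,0],[[2,0,0],0,0],[[0,0,0],0,0]]';  python3 -m creep '[[[3,0,0],0,0],[[0,0,0],0,0]]'; python3 -m creep '[[[3,0,0],0,0],[[0,0,0],0,0]]'
```

```text
time: 5.4
position: [0.5739, 0.082, 0.0672]
tool_rot: [-0.707, -0.015, 0.014, 0.707]
ft_force: [-0.2, 0.3, -0.0]
grip_width: 0.0002
time: 5.6
position: [0.5759, 0.0822, 0.0671]
tool_rot: [-0.707, -0.014, 0.015, 0.707]
ft_force: [-1.7, 0.6, 1.6]
grip_width: 0.0004
time: 5.8
position: [0.5759, 0.0822, 0.0669]
tool_rot: [0.707, 0.012, -0.017, -0.707]
ft_force: [-7.2, -1.7, 5.0]
grip_width: 0.0
```

```bash
python3 -m creep '[[[2,0,0],0,0],[[0,0,0],0,0]]'; python3 -m creep '[[[-15,0,0],0,0],[[-15,0,0],0,0],[[0,-25,0],0,0.5],[[0,-25,0],0,1],[[0,-25,0],0,1],[[0,0,0],0,1]]'; python3 -c "
from h import *
snap('side','s5')
a=cv2.imread('pics/s5.png')[120:210,190:290]; cv2.imwrite('pics/c12.png',cv2.resize(a,None,fx=6,fy=6,interpolation=cv2.INTER_CUBIC))"
```

```text
time: 6.0
position: [0.5758, 0.0822, 0.0669]
tool_rot: [0.707, 0.011, -0.019, -0.707]
ft_force: [-10.5, -1.1, 7.8]
grip_width: 0.0003
time: 6.6
position: [0.5558, 0.081, 0.146]
tool_rot: [0.707, 0.018, -0.011, -0.707]
ft_force: [0.2, -0.3, -0.4]
grip_width: 0.0246
```

View pics/c12.png

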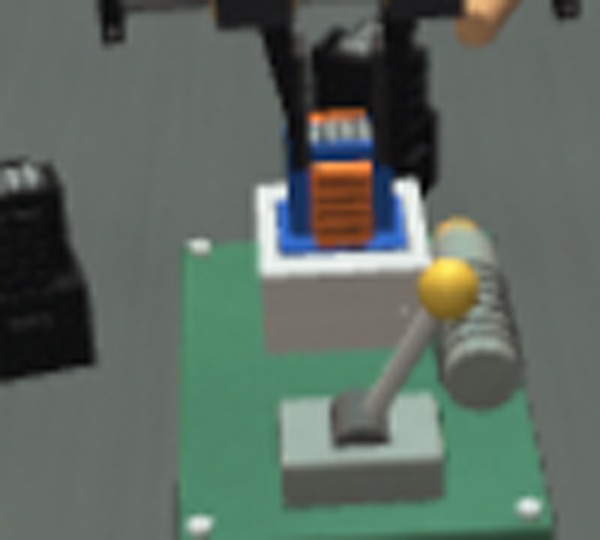

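The lever is fully over: the knob is at side (264.7,167.8) and the push stalled at the stop at 10 N. Now I turn the jaws to the unit's y axis and go over the cassette.

```bash
python3 -m creep '[[[0,0,0],0.14,1],[[0,0,0],0.14,1],[[0,0,0],0.14,1],[[0,0,0],0.14,1],[[0,0,0],0.14,1],[[0,0,0],0.14,1],[[0,0,0],0.14,1],[[0,0,0],0.14,1]]';python3 -m creep '[[[0,0,0],0.14,1],[[0,0,0],0.14,1],[[0,0,0],0.14,1],[[0,0,0],0.03,1],[[0,0,0],0,1]]'; python3 -c "
from h import *
o=robot.get_obs(); R=Rot.from_quat(o['tool_rot']).as_matrix(); print(R.round(3)); p=o['position']; print(p,o['q'])
print('to socket mm, tool axes',R.T@(np.array([.5527,.2222,p[2]])-p)*1000)
d=ld('s5'); print((np.array(proj(d,[.5967,.0836,.112]))-[190,120])*6)
"
```

```text
time: 7.45
position: [0.5513, 0.0811, 0.1409]
tool_rot: [0.606, -0.365, 0.365, -0.605]
ft_force: [-0.2, 0.6, -0.2]
grip_width: 0.0857
time: 7.95
position: [0.5513, 0.0811, 0.141]
tool_rot: [0.511, -0.49, 0.489, -0.51]
ft_force: [0.9, 0.1, 0.4]
grip_width: 0.0869
[[ 0.042 -0.001  0.999]
 [-0.999  0.     0.042]
 [-0.    -1.    -0.001]]
[0.55125317 0.08106788 0.14102247] [-5.45633090e-02  5.01043147e-01  1.65330114e+00  3.72433531e-05
  9.88549759e-01  1.47438120e+00]
to socket mm, tool axes [-1.40948150e+02  1.25225483e-02  7.34759408e+00]
[446.19838608 293.1156002 ]
```

```bash
python3 -m creep '[[[-20,0,1],0,1],[[-20,0,1],0,1],[[-20,0,1],0,1],[[-20,0,1],0,1],[[-20,0,1],0,1],[[-20,0,1],0,1],[[-20,0,1],0,1],[[-1,0,0],0,1]]'; python3 -c "
from h import *
d=snap('side','s6');w=snap('wrist','w6');s=snap('scene','sc6');p=robot.get_obs()['position'];print(p)
a=cv2.imread('pics/w6.png')[100:300,130:380]; cv2.imwrite('pics/c13.png',cv2.resize(a,None,fx=3,fy=3,interpolation=cv2.INTER_CUBIC))
a=cv2.imread('pics/s6.png')[60:190,180:310]; cv2.imwrite('pics/c14.png',cv2.resize(a,None,fx=4,fy=4,interpolation=cv2.INTER_CUBIC))
"
```

```text
time: 8.75
position: [0.5524, 0.2242, 0.1414]
tool_rot: [-0.511, 0.489, -0.488, 0.511]
ft_force: [-0.2, -0.2, 0.2]
grip_width: 0.0869
[0.55241368 0.22170523 0.1415851 ]
```

View pics/c13.png

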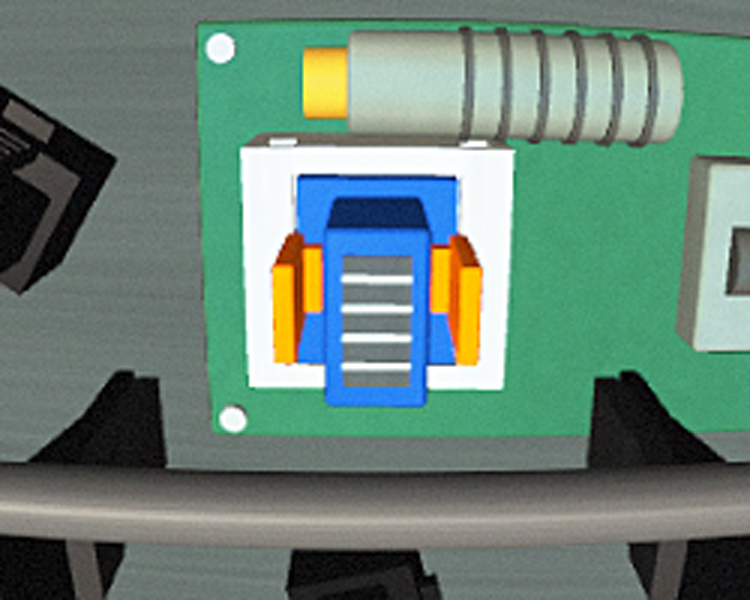

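View pics/c14.png

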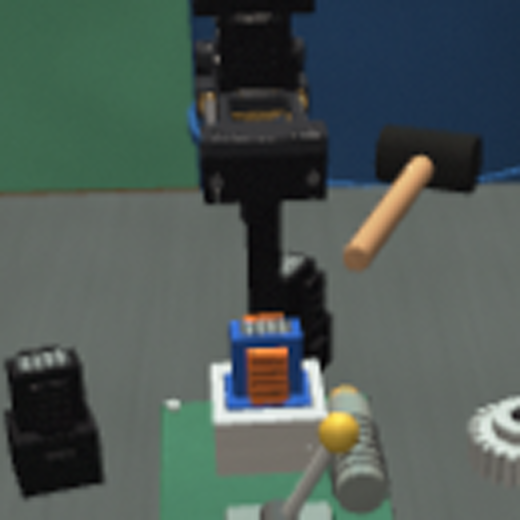

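View pics/sc6.png

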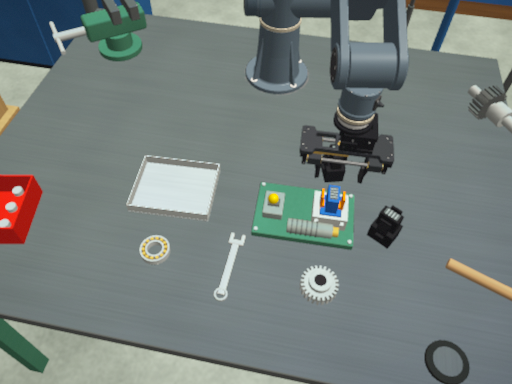

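```bash
python3 - <<'E'
from h import *
w=ld('w6')
C=lambda x,y:(130+(x+.5)/3-.5,100+(y+.5)/3-.5)
for n,a,z in [('top NL',(328,404),.114),('top NR',(426,404),.114),('top FL',(327,230),.114),('top FR',(428,230),.114),('padL bot',(275,362),.110),('padR',(480,362),.110),('padL near',(274,265),.110),('padR',(481,265),.110),('rim NL',(249,388),.064),('rim NR',(503,388),.064),('rimFL',(241,147),.064),('rimFR',(515,151),.064),('scr',(232,418),.023),('fing L',(160,378),.175),('fing R',(596,378),.175)]:
    print(n,np.round(onz(w,*C(*a),z,True)*1000,1))
E
```

```text
top NL [531.2 233.8 114. ]
top NR [532.3 207.4 114. ]
top FL [578.9 235.4 114. ]
top FR [580.1 209.9 114. ]
padL bot [541.  248.6 110. ]
padR [543.5 193.3 110. ]
padL near [568.1 249.2 110. ]
padR [570.5 195.1 110. ]
rim NL [513.7 262.   64. ]
rim NR [517.4 178.3  64. ]
rimFL [592.9 265.   64. ]
rimFR [595.5 181.   64. ]
scr [483.4 274.3  23. ]
fing L [561.5 264.7 175. ]
fing R [565.3 179.1 175. ]
```

Cassette centre by the wrist view is (555.5,221.6) and the finger midline is y = 221.9, so I need 3 mm further in x. Descending partway.

```bash
python3 -m creep '[[[0,10,3],0,1],[[0,15,0],0,1],[[0,15,0],0,1],[[0,15,0],0,1],[[0,15,0],0,1],[[0,10,0],0,1],[[0,10,0],0,1],[[0,0,0],0,1]]'; python3 -c "
from h import *
d=snap('side','s7');w=snap('wrist','w7');s=snap('scene','sc7');o=robot.get_obs();p=o['position'];print(p,o['ft_force'])
for dz in (.03,.034): print(proj(d,p+[0,-.058,dz]),proj(s,p+[.0095,.05,dz]),proj(s,p+[.0095,-.05,dz]))
a=cv2.imread('pics/w7.png')[100:300,130:380]; cv2.imwrite('pics/c15.png',cv2.resize(a,None,fx=3,fy=3,interpolation=cv2.INTER_CUBIC))
a=cv2.imread('pics/s7.png')[90:190,200:300]; cv2.imwrite('pics/c16.png',cv2.resize(a,None,fx=5,fy=5,interpolation=cv2.INTER_CUBIC))
a=cv2.imread('pics/sc7.png')[130:240,270:400]; cv2.imwrite('pics/c17.png',cv2.resize(a,None,fx=5,fy=5,interpolation=cv2.INTER_CUBIC))
"
```

```text
time: 9.7
position: [0.5547, 0.2217, 0.0506]
tool_rot: [0.511, -0.49, 0.489, -0.509]
ft_force: [-0.9, -0.1, -0.3]
grip_width: 0.0873
[0.55618974 0.22237935 0.05251842] [-0.08727732  0.44133596 -0.04302856]
(np.float64(247.7610784961845), np.float64(162.73967312610205)) (np.float64(352.1805471674227), np.float64(208.1201974433465)) (np.float64(310.6145811888115), np.float64(201.10504258300261))
(np.float64(247.7271280587509), np.float64(161.4712633215598)) (np.float64(352.50291264634075), np.float64(207.1628162449512)) (np.float64(310.81115801476477), np.float64(200.13674417488681))
```

View pics/c15.png

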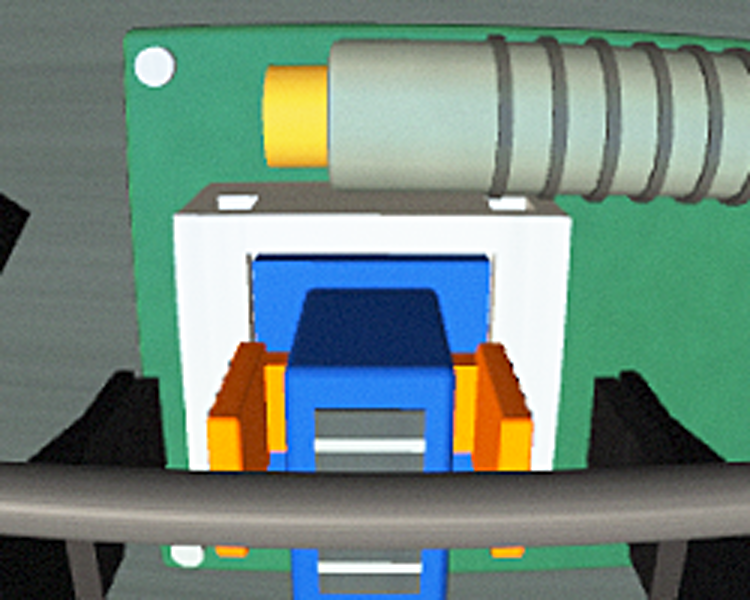

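View pics/c16.png

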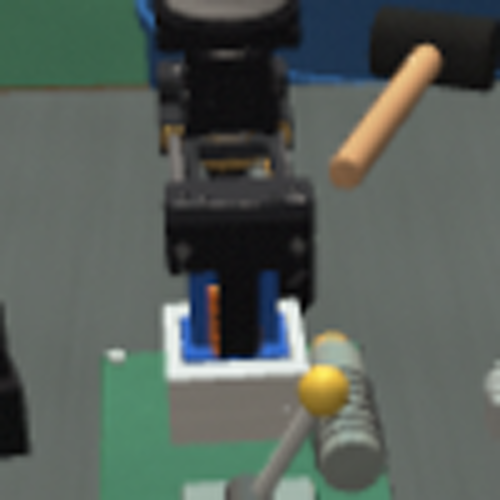

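View pics/c17.png

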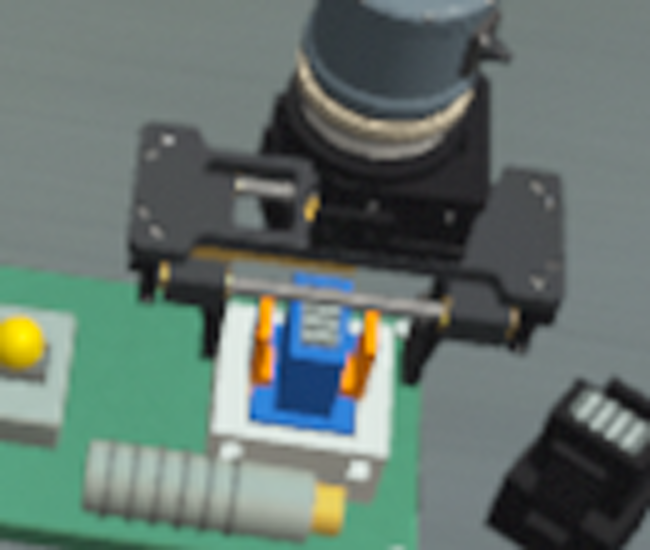

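```bash
python3 - <<'E'
from h import *
w=ld('w7')
C=lambda x,y:(130+(x+.5)/3-.5,100+(y+.5)/3-.5)
for n,a,z in [('padL',(209,418),.110),('padR',(532,418),.110),('top FL',(288,366),.114),('top FR',(453,366),.114),('rim NL',(175,214),.064),('rim NR',(572,214),.064),('fing L',(160,378),.085),('fing R',(596,378),.085)]:
    print(n,np.round(onz(w,*C(*a),z,True)*1000,1))
o=robot.get_obs();print(o['position'],w['position'])
E
```

```text
padL [568.2 249.2 110. ]
padR [570.5 195.3 110. ]
top FL [579.8 235.6 114. ]
top FR [580.9 209.7 114. ]
rim NL [593.1 264.5  64. ]
rim NR [596.6 181.3  64. ]
fing L [564.7 263.6  85. ]
fing R [568.2 177.9  85. ]
[0.55618974 0.22237935 0.05251842] [0.63078283 0.22388839 0.24460293]
```

The fingertip in the side view (161.4 rows) puts the tips at z of about 85 mm, and they straddle the paddles within about 1 mm. I go 10 mm lower, which leaves about 9 mm to the shoulder, and squeeze.

```bash
python3 -m creep '[[[-0.5,5,0],0,1],[[0,5,0],0,1],[[0,0,0],0,0.7],[[0,0,0],0,0.7]]' 40; python3 -m creep '[[[0,0,0],0,0],[[0,0,0],0,0],[[0,0,0],0,0],[[0,0,0],0,0],[[0,0,0],0,0]]' 40; python3 -c "
from h import *
d=snap('side','s8');s=snap('scene','sc8');o=robot.get_obs();p=o['position'];print(p,o['ft_force'],o['moment'],o['grip_width'])
a=cv2.imread('pics/s8.png')[90:190,200:300]; cv2.imwrite('pics/c18.png',cv2.resize(a,None,fx=5,fy=5,interpolation=cv2.INTER_CUBIC))
a=cv2.imread('pics/sc8.png')[130:240,270:400]; cv2.imwrite('pics/c19.png',cv2.resize(a,None,fx=5,fy=5,interpolation=cv2.INTER_CUBIC))
"
```

```text
time: 10.25
position: [0.5555, 0.2229, 0.042]
tool_rot: [0.51, -0.489, 0.489, -0.51]
ft_force: [-0.5, -0.5, 0.4]
grip_width: 0.0778
time: 10.75
position: [0.5559, 0.2231, 0.0425]
tool_rot: [-0.51, 0.489, -0.49, 0.51]
ft_force: [-2.1, 1.3, 11.4]
grip_width: 0.0392
[0.55582384 0.22306454 0.04273752] [-0.75409017 -0.65345094  4.98084065] [ 0.05619723  0.32129382 -0.03419701] 0.037644923231141686
```

View pics/c18.png

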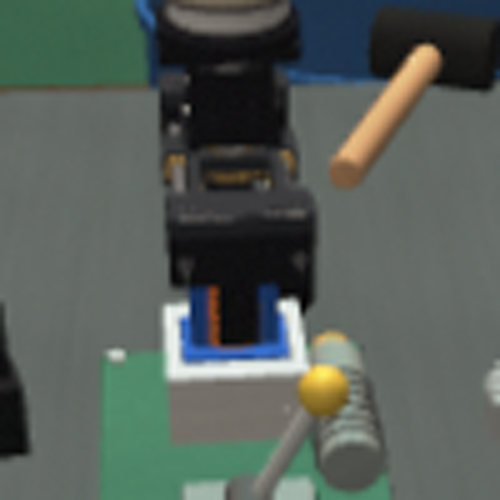

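View pics/c19.png

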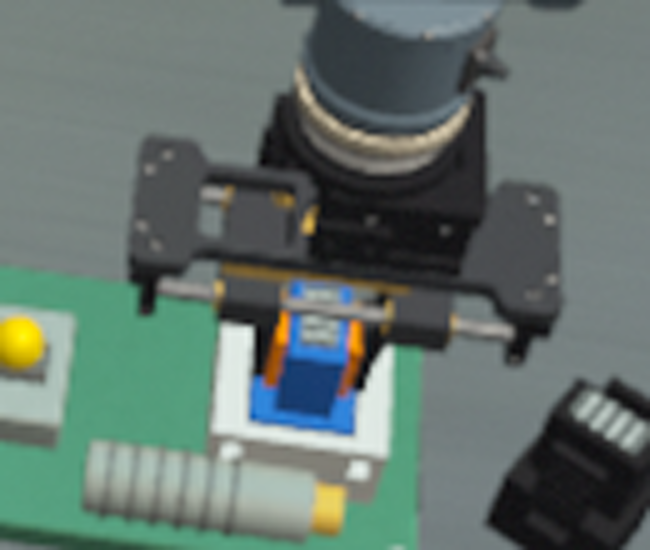

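```bash
python3 -m creep '[[[0,0,0],0,0],[[0,0,0],0,0]]'; python3 -c "
from h import *
w=snap('wrist','w8');o=robot.get_obs();print(o['ft_force'],o['grip_width'])"; python3 -m creep '[[[0,-2,0],0,0],[[0,-2,0],0,0],[[0,-2,0],0,0],[[0,0,0],0,0]]'
```

```text
time: 11.05
position: [0.5558, 0.2231, 0.0427]
tool_rot: [-0.51, 0.489, -0.49, 0.511]
ft_force: [-1.4, -0.4, 5.8]
grip_width: 0.0379
[-0.59027761  0.5069914   5.26717944] 0.03808115434487992
time: 11.5
position: [0.5555, 0.2228, 0.0479]
tool_rot: [0.51, -0.49, 0.489, -0.51]
ft_force: [-0.3, 0.3, -2.4]
grip_width: 0.0372
```

View pics/w8.png

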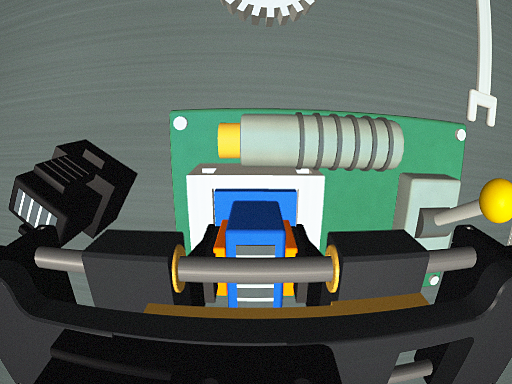

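Squeezed, and it lifts freely (−2.4 N, about the cassette's weight). I continue straight up.

```bash
python3 -m creep '[[[0,-5,0],0,0],[[0,-6,0],0,0],[[0,-7,0],0,0],[[0,-7,0],0,0],[[0,0,0],0,0]]'; python3 -m creep '[[[0,-8,0],0,0],[[0,-8,0],0,0],[[0,-8,0],0,0],[[0,-8,0],0,0],[[0,0,0],0,0]]'; python3 -c "
from h import *
d=snap('side','s9');w=snap('wrist','w9');o=robot.get_obs();p=o['position'];print(p,o['ft_force'],o['moment'],o['grip_width'])
a=cv2.imread('pics/s9.png')[60:200,180:320]; cv2.imwrite('pics/c20.png',cv2.resize(a,None,fx=4,fy=4,interpolation=cv2.INTER_CUBIC))
"
```

```text
time: 12.0
position: [0.5568, 0.2232, 0.0747]
tool_rot: [-0.509, 0.489, -0.49, 0.511]
ft_force: [0.6, -0.0, -2.1]
grip_width: 0.0379
time: 12.5
position: [0.5568, 0.2232, 0.1068]
tool_rot: [-0.509, 0.489, -0.49, 0.511]
ft_force: [0.1, 0.9, -2.9]
grip_width: 0.0381
[0.55578723 0.22293022 0.10549577] [ 0.40359533 -0.11468304 -3.13828194] [-0.02473934  0.06424057 -0.01543465] 0.037672719052415315
```

View pics/c20.png

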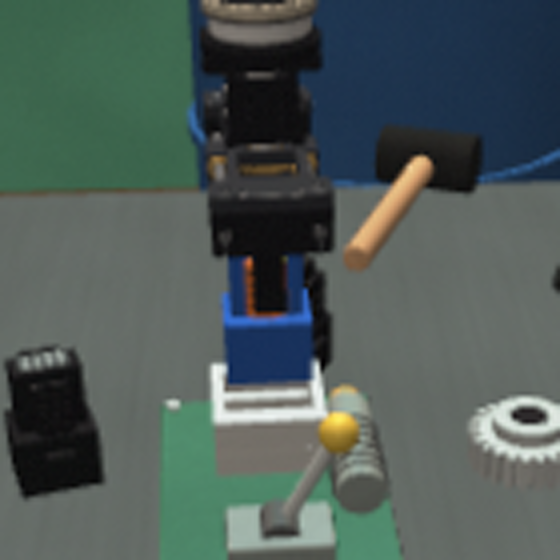

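View pics/w9.png

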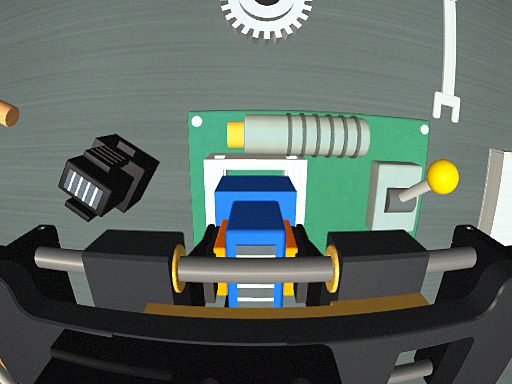

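Clear of the socket and upright, with the bottom at side crop (265,383). I raise it above the knob and carry it to the tray.

```bash
python3 -m creep '[[[0,-10,0],0,0],[[0,-20,0],0,0],[[0,-20,0],0,0],[[0,-13,0],0,0],[[0,-5,0],0,0],[[0,0,0],0,0]]'; python3 -m creep '[[[8,0,-1.8],0,0],[[16,0,-1.8],0,0],[[24,0,-1.8],0,0],[[24,0,-1.8],0,0],[[24,0,-1.8],0,0],[[24,0,-1.8],0,0],[[24,0,-1.8],0,0],[[24,0,-1.8],0,0]]'; python3 -m creep '[[[24,0,-1.8],0,0],[[24,0,-1.8],0,0],[[24,0,-1.8],0,0],[[24,0,-1.8],0,0],[[24,0,-1.8],0,0],[[24,0,-1.8],0,0],[[24,0,-1.8],0,0],[[24,0,-1.8],0,0]]'; python3 -m creep '[[[22,0,-1],0,0],[[14,0,-0.8],0,0],[[7,0,0],0,0],[[2,0,0],0,0],[[0,0,0],0,0],[[0,0,0],0,0]]'; python3 -c "
from h import *
d=snap('side','s10');w=snap('scene','sc10');o=robot.get_obs();p=o['position'];print(p,o['ft_force'],o['moment'],o['grip_width'])
"
```

```text
time: 13.2
position: [0.556, 0.2229, 0.1738]
tool_rot: [-0.51, 0.489, -0.49, 0.511]
ft_force: [-0.6, 0.2, -3.4]
grip_width: 0.0376
time: 14.0
position: [0.5471, 0.0522, 0.1723]
tool_rot: [0.511, -0.49, 0.489, -0.51]
ft_force: [0.4, -0.2, -3.0]
grip_width: 0.0377
time: 14.8
position: [0.5404, -0.1399, 0.1723]
tool_rot: [0.511, -0.49, 0.489, -0.51]
ft_force: [-0.6, -0.3, -3.4]
grip_width: 0.038
time: 15.4
position: [0.5418, -0.182, 0.173]
tool_rot: [-0.511, 0.49, -0.489, 0.511]
ft_force: [-0.3, 0.4, -3.3]
grip_width: 0.0377
[ 0.54195483 -0.18202934  0.17315979] [ 0.33067667 -0.32570569 -2.85060994] [ 0.04561663  0.10599172 -0.02920905] 0.03774685933284957
```

View pics/s10.png

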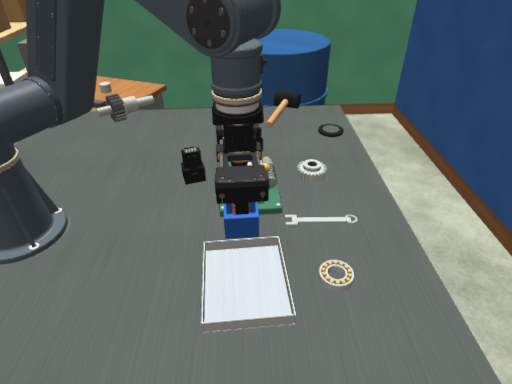

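View pics/sc10.png

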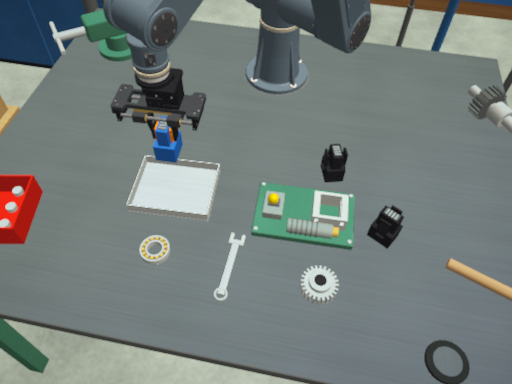

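Carried over the tray: in the side view the cassette is at (241,222) with the tray around (246,282) far below it. Now I lower it to about 10 cm and measure.

```bash
python3 -m creep '[[[0,8,0],0,0],[[0,12,0],0,0],[[0,10,0],0,0],[[0,5,0],0,0],[[0,0,0],0,0],[[0,0,0],0,0]]'; python3 -c "
from h import *
d=snap('side','s11');w=snap('scene','sc11');o=robot.get_obs();p=o['position'];print(p,o['ft_force'],o['grip_width'])
a=cv2.imread('pics/s11.png')[165:325,190:310]; cv2.imwrite('pics/c21.png',cv2.resize(a,None,fx=4,fy=4,interpolation=cv2.INTER_CUBIC))
a=cv2.imread('pics/sc11.png')[80:220,100:240]; cv2.imwrite('pics/c22.png',cv2.resize(a,None,fx=4,fy=4,interpolation=cv2.INTER_CUBIC))
"
```

```text
time: 16.1
position: [0.5421, -0.1831, 0.1379]
tool_rot: [0.51, -0.49, 0.489, -0.51]
ft_force: [1.3, -0.2, -3.8]
grip_width: 0.0377
[ 0.54243047 -0.18329755  0.1384955 ] [ 0.56031664  0.47951177 -3.17992046] 0.03807494588504772
```

View pics/c21.png

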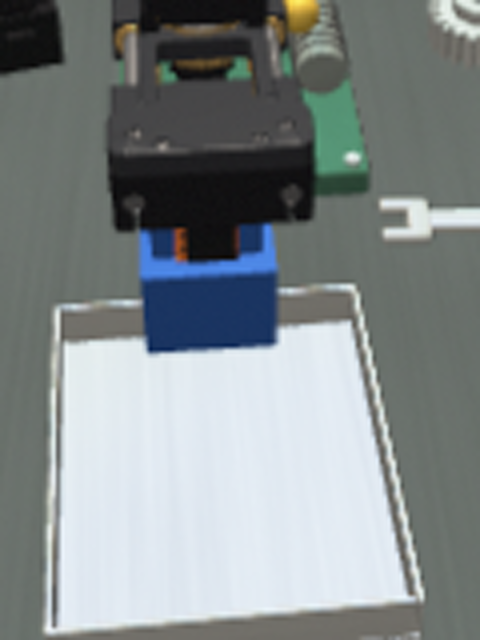

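View pics/c22.png

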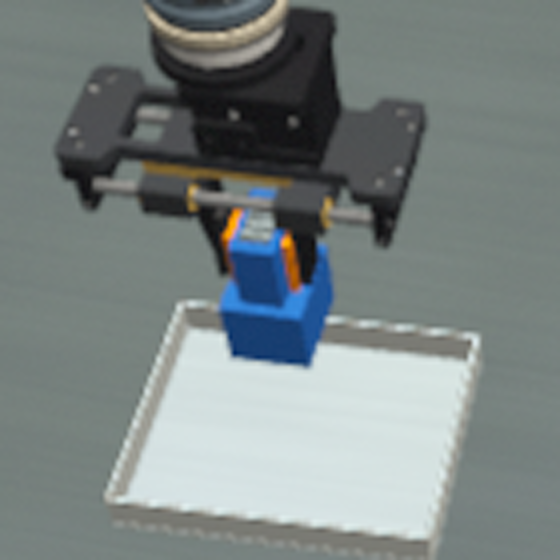

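```bash
python3 - <<'E'
from h import *
s=ld('sc11');d=ld('s11')
S=lambda x,y:(s,100+(x+.5)/4-.5,80+(y+.5)/4-.5,False)
D=lambda x,y:(d,190+(x+.5)/4-.5,165+(y+.5)/4-.5,False)
def P(n,*l):
    p,r=tri(l);print(n,np.round(p*1000,1),np.round(np.array(r)*1000,1));return p
b=P('F- bottom',S(233,355),D(275,344)); t=P('F- shoulder top',S(222,308),D(275,272))
y=.042;c=b+[-.030*np.cos(y)-.025*np.sin(y),.025*np.cos(y)-.03*np.sin(y),0];print('centre bottom',c)
print(np.round(onz(*D(150,352)[:3],b[2])*1000,1), np.round(onz(*S(310,366)[:3],b[2])*1000,1))
E
```

```text
F- bottom [ 569.8 -206.2  116.9] [0.5 0.5]
F- shoulder top [ 570.1 -205.9  160.7] [0.5 0.5]
centre bottom [ 0.53877545 -0.18250404  0.11692298]
[ 512.3 -208.2  116.9] [ 568.9 -157.9  116.9]
```

The cassette is upright: the shoulder and bottom corners share x,y within 0.4 mm. It is centred at about (540,-183), with its bottom 117 mm up, which is 114 mm above the tray floor and 87 mm above the rim. Let it settle, recheck, then hand in.

```bash
python3 -m creep '[[[0,0,0],0,0],[[0,0,0],0,0],[[0,0,0],0,0],[[0,0,0],0,0]]'; python3 -c "
from h import *
o=robot.get_obs();print(o['time'],o['joint_velocities'].round(4) if hasattr(o['joint_velocities'],'round') else o['joint_velocities'],o['ft_force'],o['grip_width'])
snap('scene','sc12');snap('side','s12')
print([np.abs(ld(a)['pixels'].astype(int)-ld(b)['pixels']).mean() for a,b in [('sc11','sc12'),('s11','s12')]])
print(robot.hand_in())"
```

```text
time: 16.6
position: [0.5421, -0.1831, 0.1383]
tool_rot: [-0.51, 0.489, -0.49, 0.51]
ft_force: [0.1, 0.3, -4.0]
grip_width: 0.0378
16.6 [ 0.0013  0.0002  0.0016 -0.0005 -0.0015 -0.0004] [ 0.12694121  0.32037738 -3.95900714] 0.037839094294074456
[np.float64(0.6656019422743056), np.float64(0.5901997884114584)]
the job is handed in; nothing more can be done
None
```

View pics/sc12.png

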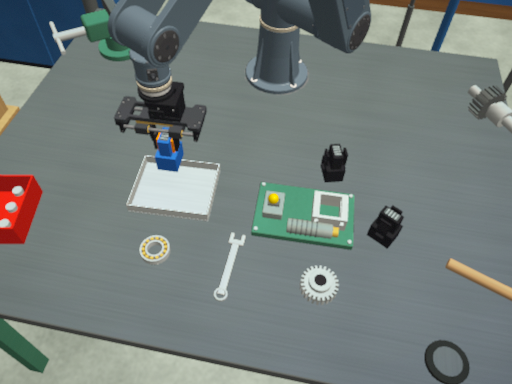

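I pushed the lever over to its stop, squeezed both catches, lifted the cassette straight out and carried it over the tray. I handed the job in at about 16.7 s (limit 48 s), still holding the cassette there; the hand-in gave no verdict.

**Last checks**
- **Lever:** the push stalled at the stop at about 10 N. Afterwards the knob sat within about 1 px of where the fully-off position should appear in the side view.
- **Cassette:** it is held at 40 N and upright. Its bottom is about 114 mm above the tray floor and 87 mm above the rim. It is centred within about 4 mm of the tray's middle.
- **Stillness:** joint speeds were essentially zero, and the wrist force of about −4 N fits the cassette's weight.
- **Bystanders:** in the last scene picture the tray, gear, bearing and wrench look where they started.

**What disagreed**
- **Fingertip height:** the images put the fingertips about 33 mm above the reported tool point. Because of this my first lever push passed over the knob without moving it. I went by the images after that.
- **Grip width:** it read about 38 mm, against the 41 mm stated for both catches fully squeezed. The cassette came out freely all the same.

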